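# Turn the cup warmer's wheel up one click

## Robot

A 6-joint arm with a two-finger parallel gripper is mounted at the origin on a cart in front of the work surface, level with it; the furniture and walls round the work are solid. World frame = base frame: x ahead of the robot, y to its left, z up, the work surface at z = 0. Lengths are in m, angles in rad, forces in N, time in s.
With the tool pointing down it reaches from about 0.3 to 0.875 m from the base axis. Payload 4.2 kg.
Tool frame: the origin (TCP) lies midway between the tips of the shut fingers; the grasp point (between the pads) lies 19 mm behind it; z points along the fingers, y is the line along which they close (so a half turn about z gives the same grasp; the last joint's range is limited). The gripper opens to 85 mm and grips with 20 to 120 N. Pads are 22 mm wide; open, the fingers measure 114 mm over their backs; the gripper's body (76 mm by 85 mm) begins 54 mm behind the grasp point. The pads swing forward as they close: fully open they stand 13 mm farther back than shut.
Start: joints at [-1.246, 0.32, 1.565, -0, 1.257, -0.02], TCP at [0.194, -0.541, 0.231] pointing down, gripper open.
Joint ranges: [-3.11, 3.11], [-0.84, 2.01], [0.21, 2.61], [-1.34, 4.49], [0.05, 2.63], [-2.56, 2.56]. Speed limits (rad/s): [2.57, 2.57, 3.14, 3.14, 3.14, 3.14].

## Interface

Orientations are given as a unit quaternion [x, y, z, w].
In Python, from rig import get_state, grab_frame, manip gives the robot as it stands. The module is installed in compiled form; this text tells all that it offers.
- The arm moves only by the tool move_arm, never from a script. Its argument "series" is a list that holds one entry, the list of rows, each a list of 7 numbers: the shift along the world's x, y, z as a fraction of full scale, then the turn, a rotation vector about the world's x, y, z as a fraction of full scale, then the opening, from -1 (shut) to 1 (fully open). In form: [[[x, y, z, ax, ay, az, claw], ...]]. A call has 1 to 10 rows; each row shifts and turns the commanded pose from where the row before left it; what a row does not reach is not made up. Full scale, the value 1, is 0.05 m for a shift and 180 degrees for a turn. A row lasts 1/8 s, in which the tool goes at most 62.5 mm and 10.7 degrees, less where a joint would pass 70% of its speed; a pose out of reach is approached as far as the arm can. A call with a number of a shift or a turn outside -1 to 1 is refused whole. A call with a gripper value outside its range is refused whole. The fingers move at their own pace and stop on an object; the grip force is fixed at half the most. Time passes only in rows, so rows that do not move let the fingers close. It gives the time, the measured TCP pose, the force, the opening and the grip force at its end, in the units of the state.
- get_state(): the state, without advancing time (a new reading comes with each control period).
- grab_frame(name): name is "side" or "top"; returns a dict with "image" (384x512x3 uint8, red, green, blue), "camera_matrix" (3x3 intrinsics, pixels), "eye" and "orientation" of the camera in the world. Camera axes: x right, y up, looking along -z (the intrinsics and any distortion apply to the point x, -y, -z); pixel columns grow to the right and rows downward; lengths in m; the calibration is good to about 2 mm. A picture is of the moment at which its call begins. There is no depth.
- manip.hand_in(): hands the job in; it is judged then, once.
The state is a dict: "time": time; "joint_positions": joint angles; "dq": joint speeds; "tau": joint torques, N m; "tool_pos": TCP position; "orientation": TCP orientation; "contact_force": force on the tool from outside, world axes, zero at the start; "ft_torque": the same for the moment, N m; "opening": finger opening in m; "gripper_force": force on a finger pad.
Only numpy, scipy, OpenCV 4.12 (cv2) and the standard library are available. Lean on these libraries where they do the work, as an engineer would, in place of code of your own. Each camera call takes 0.05 s, during which the arm holds its last target. There are 200 camera calls.

## Task

Each plate of the two-plate cup warmer has its own knurled thumbwheel straight in front of it, and both are off. With a fingertip pressed on top of it, roll the wheel in front of the cream-and-white cup away from you to its first click (yellow bar at the index marks) and leave it there. Leave the other wheel off and both cups where they stand.

Things in the scene. Friction and masses are not known exactly. Their poses are not given: they have to be found in the camera images.
- warmer: white two-plate cup warmer, 175 x 290 mm, fixed to the worktop; origin under its middle on the worktop, x points from its control bar (62 mm high, on the robot's side) to the plates, y to its left wheel and plate, z up. Its deck with the two dark round plates lies lower than the control bar.
- left_wheel_top (a point): topmost point of the unpressed left (+y) thumbwheel, 72 mm above the worktop; fixed to the housing, axes as the warmer's. Black wheel, grey ribs, radius 32, width 30 mm, axle level along y; it stands 10 mm out of the bar. The axle is sprung: the wheel gives up to 5 mm downward (2 N at first, 7 N at 3 mm, 10 N at 5 mm); a fingertip pressed 3 mm in grips the rim by friction.
- right_wheel_top (a point): topmost point of the unpressed right (-y) thumbwheel, 72 mm above the worktop; fixed to the housing, axes as the warmer's. Black wheel, grey ribs, radius 32, width 30 mm, axle level along y; it stands 10 mm out of the bar. The axle is sprung: the wheel gives up to 5 mm downward (2 N at first, 7 N at 3 mm, 10 N at 5 mm); a fingertip pressed 3 mm in grips the rim by friction.
- left_wheel (a joint): angle of the left wheel in rad, 0 = off; grows as the wheel's top rolls along the warmer's +x, away from the robot. Spring clicks at 0, 0.55, 1.10, 1.65 (white, yellow, orange, red bar at the black index marks); let go, it snaps to the nearest. Stops at -0.12 and 1.77. From click to click takes up to about 3 N at the rim, 17.6 mm along the rim.
- right_wheel (a joint): angle of the right wheel in rad, 0 = off; grows as the wheel's top rolls along the warmer's +x, away from the robot. Spring clicks at 0, 0.55, 1.10, 1.65 (white, yellow, orange, red bar at the black index marks); let go, it snaps to the nearest. Stops at -0.12 and 1.77. From click to click takes up to about 3 N at the rim, 17.6 mm along the rim.
- left_plate (a point): centre of the top of the left plate (92 mm across, 34 mm above the worktop), 86 mm behind the left wheel, which controls it
- right_plate (a point): centre of the top of the right plate (92 mm across, 34 mm above the worktop), 86 mm behind the right wheel, which controls it
- cream_cup_middle (a point): middle of the cream-and-white (cream above, white below) espresso cup: a point on the axis of its bowl, 26 mm above its foot. The bowl is about 62 mm across and 53 mm high; a loop handle reaches 60 mm from the axis, on the side away from the wheels. The cup stands loose on one of the two plates.
- green_cup_middle (a point): middle of the olive-green espresso cup: a point on the axis of its bowl, 26 mm above its foot. The bowl is about 62 mm across and 53 mm high; a loop handle reaches 60 mm from the axis, on the side away from the wheels. The cup stands loose on one of the two plates.
There are look-alikes about, which are no part of the job. What is shaped like the part that bears green_cup_middle but purple or red is not meant.

How it is judged:
By the outcome, as a careful person would: the job done as asked, in the order asked, and still so for the second after the job is handed in, with the robot touching nothing.
It also fails if it takes over 35 s, if anything falls off the work surface, if the arm or the gripper's body presses on something with over 40 N, if the wrist force passes 120 N, or if a joint passes its speed limit or range.

## Working session

There is one attempt and no reset: what is moved stays moved. The work goes in short steps, Python scripts to look and compute and a tool call to move; the robot and the scene stay as the last step left them, time stands still between calls to the robot, and variables do not carry over. Pictures are saved under pics/ and viewed, at most 10 in all, crops included, and the job is handed in when it is done.

Besides the shell and the picture viewer there is one more tool, called after "Request:" as name([rows], argument=value, ...), one row to a line, values as JSON. move_arm: Moves the arm, as the interface text tells. Its arguments: {"type":"object","properties":{"series":{"type":"array"}},"required":["series"]}

```bash
mkdir -p pics
cat > h.py <<'E'
import numpy as np,cv2
from rig import get_state,grab_frame,manip
from scipy.spatial.transform import Rotation as R
def rot(f):
    o=np.array(f["orientation"]); return o if o.shape==(3,3) else R.from_quat(o).as_matrix()
def ray(f,u,v):
    K=np.array(f["camera_matrix"]);d=np.linalg.solve(K,[u,v,1]);return np.array(f["eye"]),rot(f)@[d[0],-d[1],-d[2]]
def plane(f,u,v,z):
    e,d=ray(f,u,v);return e+d*(z-e[2])/d[2]
def proj(f,p):
    c=rot(f).T@(np.array(p)-f["eye"]);q=np.array(f["camera_matrix"])@[c[0],-c[1],-c[2]];return q[:2]/q[2]
E
python3 - <<'E'
from h import *
for n in("side","top"):
    f=grab_frame(n);cv2.imwrite(f"pics/{n}0.png",f["image"][:,:,::-1]);print(n,{k:v for k,v in f.items() if k!="image"})
print(get_state())
E
```

```text
side {'camera_matrix': array([[425.40090816,   0.        , 260.59698381],
       [  0.        , 425.40090816, 186.09231934],
       [  0.        ,   0.        ,   1.        ]]), 'eye': array([0.08416732, 0.58976778, 0.44456196]), 'orientation': array([-0.16271827,  0.5032005 ,  0.80597048, -0.26593909])}
top {'camera_matrix': array([[394.53760814,   0.        , 261.95185438],
       [  0.        , 394.53760814, 194.51713683],
       [  0.        ,   0.        ,   1.        ]]), 'eye': array([ 0.43512569, -0.02159308,  0.93751002]), 'orientation': array([-0.03153463,  0.02843224,  0.71013715, -0.70278191])}
{'time': 0.1, 'joint_positions': array([-1.24601775e+00,  3.20207777e-01,  1.56553712e+00, -2.12061965e-05,
        1.25742126e+00, -1.99720122e-02]), 'dq': array([ 0.0007111 , -0.0011139 , -0.0033138 ,  0.00121434,  0.00028178,
        0.00109876]), 'tau': array([-8.79966192e-04, -4.16413307e+01, -2.34705126e+01, -1.07375624e-04,
        4.88604055e-03, -2.53899037e-05]), 'tool_pos': array([ 0.19420196, -0.54075945,  0.23058567]), 'orientation': array([ 9.85179262e-01,  1.71526100e-01, -1.29407610e-04, -7.76104459e-04]), 'contact_force': array([0.0023295 , 1.09610399, 0.26109392]), 'ft_torque': array([-0.04032415,  0.07586014,  0.04822755]), 'gripper_force': 0.0, 'opening': 0.08591350581961535}
```

View pics/side0.png

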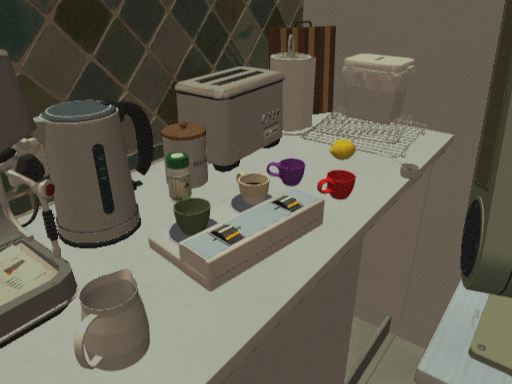

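View pics/top0.png

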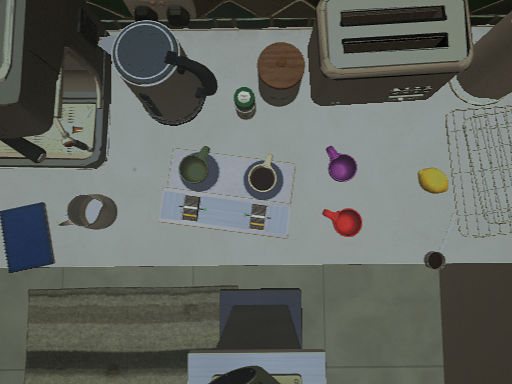

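The side view shows the green cup at (192,217) and the cream cup at (254,190), with wheels at (228,234) and (288,204). In the top view the green cup is at (195,170) with its wheel at (190,208), and the cream cup is at (263,178) with its wheel at (259,216). The purple and red cups at (342,165) and (346,221) are decoys. The cream cup is therefore on the right (-y) plate, so the right wheel is the one to roll. I'll confirm that in an enlarged crop and measure it.

Run:
```python
from h import *
f=grab_frame("top");g=grab_frame("side")
a=cv2.resize(f["image"][140:245,150:305],None,fx=5,fy=5,interpolation=2)[:,:,::-1]
cv2.imwrite("pics/crop1.png",a)
b=cv2.resize(g["image"][165:285,145:335],None,fx=4,fy=4,interpolation=2)[:,:,::-1]
cv2.imwrite("pics/crop2.png",b)
for n,r in (("L",(175,190,205,228)),("R",(244,198,275,236))):
    x0,y0,x1,y1=r;gr=f["image"][y0:y1,x0:x1].max(2)
    m=(gr<110).astype(np.uint8);k,l,s,c=cv2.connectedComponentsWithStats(m);i=1+s[1:,4].argmax()
    ct=np.argwhere(l==i)[:,::-1].astype(np.float32);print(n,s[i]+[x0,y0,0,0,0],c[i]+[x0,y0],cv2.minAreaRect(ct))
    u,v=c[i]+[x0,y0];print(plane(f,u,v,.067))
for uv in((169,149),(295,163),(291,237),(159,221)):print(uv,plane(f,*uv,.03),plane(f,*uv,.062))
```

```text
L [182 195  21  26 325] [191.10153846 207.30769231] ((17.438461303710938, 17.992307662963867), (19.225383758544922, 24.43484115600586), 7.125016689300537)
[0.48246147 0.13872859 0.067     ]
R [251 204  16  12 149] [258.41610738 209.51677852] ((14.430768966674805, 11.55384635925293), (14.139959335327148, 10.418916702270508), 7.125016689300537)
[ 0.47602507 -0.01000537  0.067     ]
(169, 149) [0.62123747 0.19785528 0.03      ] [0.61467492 0.19011724 0.062     ]
(295, 163) [ 0.58498686 -0.09553132  0.03      ] [ 0.57970256 -0.09292416  0.062     ]
(291, 237) [ 0.41411777 -0.08343053  0.03      ] [ 0.41485854 -0.08125006  0.062     ]
(159, 221) [0.45374669 0.21922463 0.03      ] [0.45309009 0.21073308 0.062     ]
```

View pics/crop1.png

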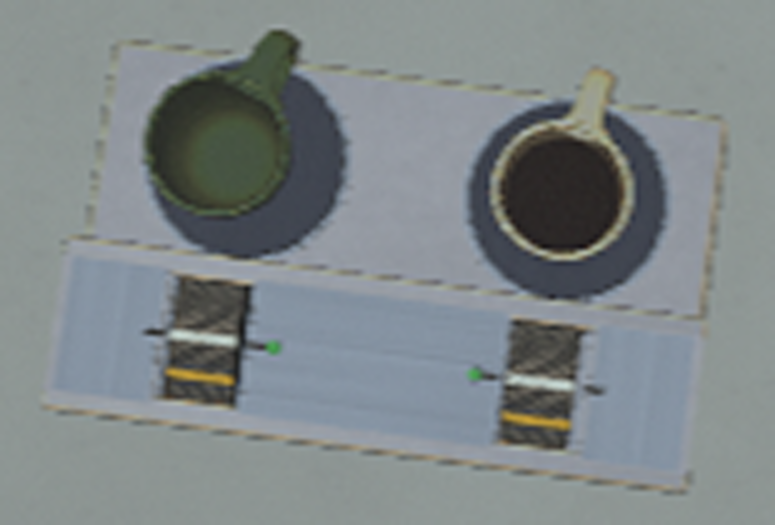

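View pics/crop2.png

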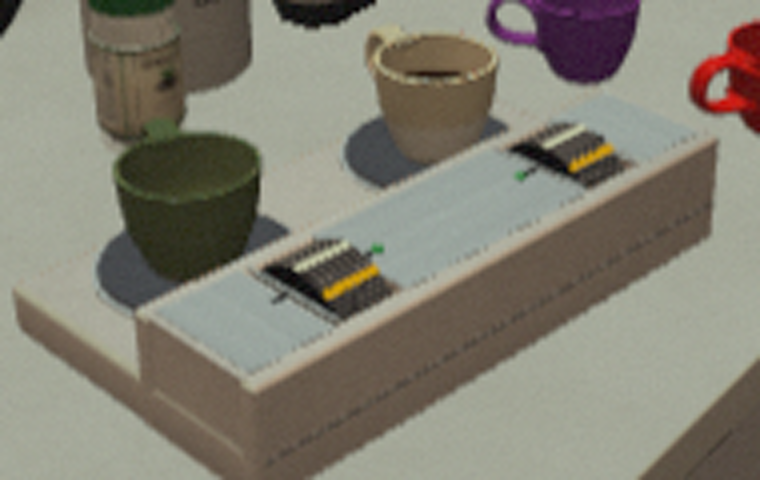

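The crop confirms it: the cream cup stands on the right plate. Its wheel's white bar is at about top pixel (258,216), and the yellow bar is on the robot's side.

Run:
```python
from h import *
f=grab_frame("top");g=grab_frame("side")
def bar(f,r,z=.072):
    x0,y0,x1,y1=r;m=(f["image"][y0:y1,x0:x1].min(2)>=np.sort(f["image"][y0:y1,x0:x1].min(2).ravel())[-25]);p=np.argwhere(m).mean(0)[::-1]+[x0,y0];return p
pl=(150+205/5-.4,140+338/5-.4);pr=(150+540/5-.4,140+382/5-.4)
Lw=plane(f,*pl,.072);Rw=plane(f,*pr,.072)
print(Lw,Rw,np.linalg.norm(Lw-Rw));y=(Lw-Rw)/np.linalg.norm(Lw-Rw);x=np.cross(y,[0,0,1]);print("x",x,np.degrees(np.arctan2(x[1],x[0])))
print("side proj L,R",proj(g,Lw),proj(g,Rw)," seen R ~283,199  L",145+322/4,165+257/4)
print("side plane R",plane(g,283.2,199.2,.072),"L",plane(g,225.2,229,.072))
for c in((263,178),(195,170)):print("cup rim",plane(f,*c,.087))
# edges dir
p=plane(f,150+45/5,140+405/5,.062);q=plane(f,150+688/5,140+490/5,.062);d=p-q;print("front edge",p,q,np.linalg.norm(d),np.degrees(np.arctan2(-d[0],d[1])))
print("plate check",Rw+x*.086)
s=get_state();print(R.from_quat(s["orientation"]).as_matrix()[:,0],s["tool_pos"])
```

```text
[0.48243801 0.13891202 0.072     ] [ 0.46159523 -0.00814902  0.072     ] 0.14853070906457339
x [ 0.99010529 -0.14032645  0.        ] -8.066736652136052
side proj L,R [226.81759105 228.62047353] [286.30013019 198.84619132]  seen R ~283,199  L 225.5 229.25
side plane R [ 0.46545989 -0.00347523  0.072     ] L [0.48380395 0.14140741 0.072     ]
cup rim [ 0.54343379 -0.02087093  0.087     ]
cup rim [0.5625742  0.12695985 0.087     ]
front edge [0.45309009 0.21073308 0.062     ] [ 0.41274087 -0.07371739  0.062     ] 0.287297987573092 -8.073526995868193
plate check [ 0.54674428 -0.0202171   0.072     ]
[9.41145700e-01 3.38001138e-01 2.98726994e-05] [ 0.19430653 -0.54103578  0.23104782]
```

Request:
move_arm([
  [[0.4,0.85,0,0,0,-0.02,-1],[0.4,0.85,0,0,0,-0.02,-1],[0.4,0.85,0,0,0,-0.02,-1],[0.4,0.85,0,0,0,-0.02,-1],[0.4,0.85,0,0,0,-0.02,-1],[0.4,0.85,0,0,0,-0.02,-1],[0.4,0.85,0,0,0,-0.02,-1],[0.4,0.85,0,0,0,-0.015,-1],[0.4,0.85,0,0,0,0,-1],[0.4,0.85,0,0,0,0,-1]],
])

```text
time: 1.55
tool_pos: [0.3948, -0.1147, 0.2315]
orientation: [0.997, -0.071, 0.0, 0.0]
contact_force: [0.5, -0.1, -1.0]
opening: -0.0002
gripper_force: 0.0
```

Request:
move_arm([
  [[0.4,0.73,0,0,0,0,-1],[0.4,0.73,0,0,0,0,-1],[0.38,0.72,-0.6,0,0,0,-1],[0,0,-0.8,0,0,0,-1],[0,0,-0.8,0,0,0,-1],[0,0,-0.4,0,0,0,-1],[0,0,0,0,0,0,-1],[0,0,0,0,0,0,-1]],
])

```text
time: 2.55
tool_pos: [0.4541, -0.0072, 0.1022]
orientation: [0.997, -0.071, 0.001, 0.0]
contact_force: [0.2, -0.2, 0.1]
opening: 0.0
gripper_force: 0.0
```

Run:
```python
from h import *
s=get_state();t=s["tool_pos"];print(t,s["contact_force"])
f=grab_frame("top");g=grab_frame("side")
a=cv2.resize(f["image"][150:240,190:310],None,fx=4,fy=4,interpolation=2)
b=cv2.resize(g["image"][140:230,230:350],None,fx=4,fy=4,interpolation=2)
cv2.imwrite("pics/c3.png",np.vstack([a,b])[:600 if 0 else None,:,::-1] if 0 else np.hstack([a,b])[:,:,::-1][:, :960] if 0 else cv2.resize(np.hstack([a,b]),(800,300))[:,:,::-1])
print(proj(g,t),proj(f,t), proj(g,[.463,-.007,.072]))
```

```text
[ 0.4541381  -0.00723019  0.10220257] [ 0.19014986 -0.19577128  0.12009062]
[289.96084437 185.59789392] [256.97209365 219.10068399] [285.33598731 198.86491798]
```

View pics/c3.png

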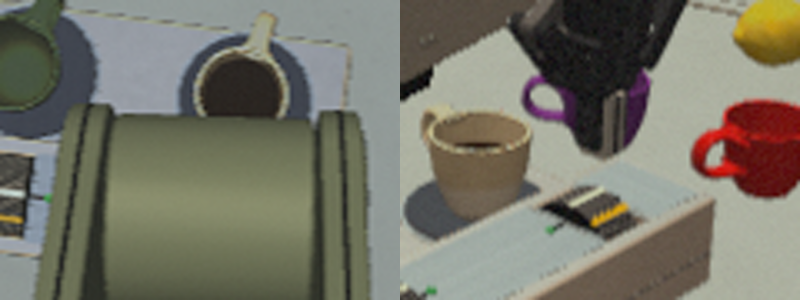

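The right half shows the fingertip above the right wheel, slightly toward the robot at about (291,186) in the side view. That matches the projection. Now I'll press down.

Request:
move_arm([
  [[0,0.02,-0.5,0,0,0,-1],[0,0,-0.05,0,0,0,-1],[0,0,-0.06,0,0,0,-1],[0,0,-0.06,0,0,0,-1],[0,0,0,0,0,0,-1]],
])

```text
time: 3.28
tool_pos: [0.4542, -0.0063, 0.0689]
orientation: [0.997, -0.071, 0.001, 0.0]
contact_force: [-0.9, -0.7, 6.2]
opening: -0.0
gripper_force: 3.3
```

Request:
move_arm([
  [[0,0,-0.02,0,0,0,-1],[0.06,-0.01,0,0,0,0,-1],[0.06,-0.01,0,0,0,0,-1],[0.06,-0.01,0,0,0,0,-1]],
])

```text
time: 3.78
tool_pos: [0.4636, -0.0076, 0.0683]
orientation: [0.997, -0.071, 0.002, -0.0]
contact_force: [-0.5, 0.2, 8.3]
opening: -0.0
gripper_force: 3.8
```

Request:
move_arm([
  [[0.06,-0.01,0,0,0,0,-1],[0.06,-0.01,0,0,0,0,-1],[0.06,-0.01,0,0,0,0,-1],[0,0,0,0,0,0,-1],[0,0,0,0,0,0,-1]],
])

```text
time: 4.4
tool_pos: [0.4727, -0.009, 0.0683]
orientation: [0.997, -0.071, 0.002, -0.0]
contact_force: [-0.6, 1.1, 6.9]
opening: -0.0001
gripper_force: 3.5
```

Run:
```python
from h import *
g=grab_frame("side");cv2.imwrite("pics/c4.png",cv2.resize(g["image"][150:230,230:340],None,fx=6,fy=6,interpolation=2)[:,:,::-1])
```

```text
(no output)
```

View pics/c4.png

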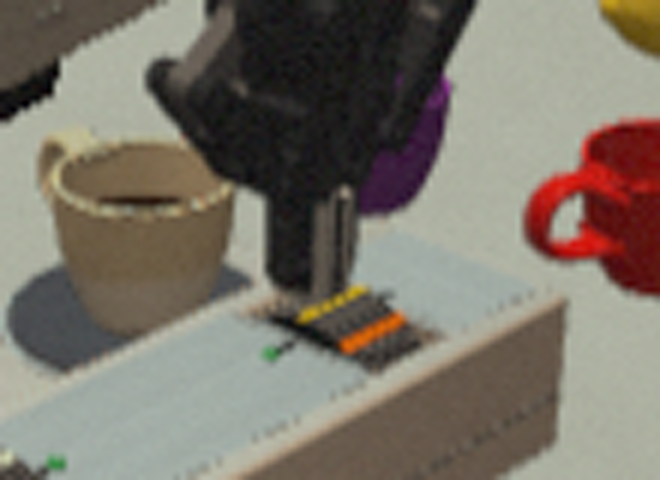

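The yellow bar is at the index marks, just in front of the fingertip. I'll lift straight up and back off.

Request:
move_arm([
  [[0,0,0.15,0,0,0,-1],[0,0,0.4,0,0,0,-1],[0,0,0.8,0,0,0,-1],[0,0,0.9,0,0,0,-1],[-0.3,-0.9,0.3,0,0,0,-1],[-0.3,-0.9,0,0,0,0,-1],[-0.3,-0.9,0,0,0,0,-1],[-0.3,-0.9,0,0,0,0,-1],[0,0,0,0,0,0,-1],[0,0,0,0,0,0,-1]],
])

```text
time: 5.7
tool_pos: [0.4114, -0.189, 0.1945]
orientation: [0.997, -0.071, 0.0, -0.0]
contact_force: [-1.2, -0.2, 0.1]
opening: -0.0
gripper_force: 0.0
```

Run:
```python
from h import *
f=grab_frame("top");g=grab_frame("side")
a=cv2.resize(f["image"][140:245,150:305],(620,420),interpolation=2)[:300*2]
b=cv2.resize(g["image"][165:285,145:335],(760,480),interpolation=2)
cv2.imwrite("pics/c5.png",np.hstack([cv2.resize(a,(400,271)),cv2.resize(b[:,:],(400,271))])[:,:,::-1])
```

```text
(no output)
```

View pics/c5.png

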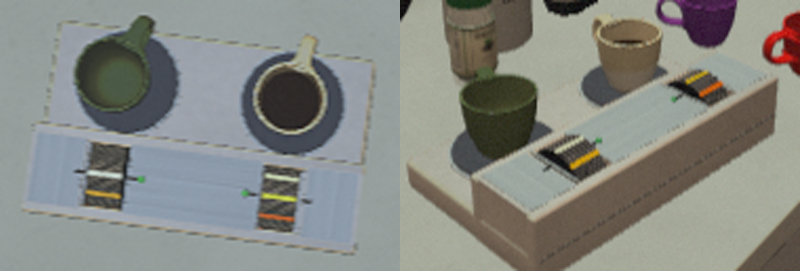

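In the top view (left half), the right wheel's yellow bar sits at the index marks at (279,198). The left wheel still shows white at its marks, and both cups are where they were.

```bash
python3 -c "
from rig import manip;print(manip.hand_in())"
```

```text
the job is handed in; nothing more can be done
None
```

I rolled the wheel in front of the cream-and-white cup (the right one) to its first click, with the yellow bar at the index marks; the left wheel is still off, both cups are unmoved, and the job is handed in.

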